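Rock a tight bearing cap out of its register

ROBOT

A 6-joint arm with a two-finger parallel gripper is mounted at the origin on the work surface. World frame = base frame: x ahead of the robot, y to its left, z up, the work surface at z = 0. Lengths are in m, angles in rad, forces in N, time in s.
With the tool pointing down it reaches from about 0.25 to 0.775 m from the base axis. Payload 4 kg.
Tool frame: the origin (TCP) lies between the finger pads; the fingertips stand 14 mm ahead of it and the grasp point (between the pads) lies 5 mm behind it (robot.tips_ahead is the distance from the TCP to the fingertips, in m); z points along the fingers, y is the direction in which the jaws open and shut (so a half turn about z gives the same grasp; the last joint's range is limited). The gripper opens to 94 mm and grips with 3 to 60 N. Pads are 16 mm wide; open, the fingers measure 119 mm over their backs; the gripper's body (75 mm by 177 mm) begins 78 mm behind the grasp point.
Start: joints at [-1.413, 0.087, 1.371, -0, 1.684, -0.103], TCP at [0.142, -0.531, 0.22] pointing down, gripper open.
Joint ranges: [-3.1, 3.1], [-0.76, 2.03], [0.27, 2.55], [-1.08, 4.22], [0.17, 2.65], [-2.57, 2.57]. Speed limits (rad/s): [2.79, 2.79, 3.14, 3.14, 3.14, 3.14].

INTERFACE

Orientations are given as [roll, pitch, yaw] about the fixed x, y, z axes, in that order (R = Rz(yaw) Ry(pitch) Rx(roll)).
In Python, from bench import robot, optics, job gives the robot as it stands.
- The arm moves only by the tool apply_moves, never from a script. Its argument "moves" is a list of rows, each a list of 3 entries, a list of its own where there are three numbers: the shift along the tool's x, y, z in cm, then the turn, a rotation vector about the tool's x, y, z in rad, then the opening, from 0 (shut) to 1 (fully open). In form: [[[tx, ty, tz], [rx, ry, rz], grip], ...]. A call has exactly 10 rows; each row is the pose to reach, as a shift and turn from the pose commanded when the call began, along the tool's axes at that moment; what a row does not reach only later rows make up. A row lasts 1/12 s, in which the tool goes at most 41.7 mm and 7.16 degrees, less where a joint would pass 70% of its speed; a pose out of reach is approached as far as the arm can. A call with a gripper value outside its range is refused whole. The fingers move at their own pace and stop on an object; the grip force is fixed at half the most. Time passes only in rows, so rows that repeat a pose let the fingers close, or fill a call up. It gives the time, the measured TCP pose, the force and the opening at its end, in the units of the state.
- robot.get_obs(): the state, without advancing time (a new reading comes with each control period).
- optics.snapshot(name): name is "side" or "top"; returns the picture (480x640x3 uint8, red, green, blue); there is no depth.
- optics.get_calibration(name): a dict with "fx", "fy", "cx", "cy" (pixels), "rvec" (rotation vector, rad) and "tvec" (3), from world to camera coordinates, as OpenCV has them. Camera axes: x right, y down, z forward; pixel columns grow to the right and rows downward; lengths in m; the calibration is good to about 2 mm. A picture is of the moment at which its call begins. get_calibration takes no time and is no camera call.
- job.close_job(): hands the job in, once; it reports no verdict.
The state is a dict: "time": time; "joint_positions": joint angles; "qvel": joint speeds; "joint_torque": joint torques, N m; "tool_pos": TCP position; "ee_rot": TCP orientation; "wrist_force": force on the tool from outside, world axes, zero at the start; "wrist_torque": the same for the moment, N m; "width": finger opening in m.
Only numpy, scipy, OpenCV 4.12 (cv2) and the standard library are available. Lean on these libraries where they do the work, as an engineer would, in place of code of your own. Each camera call takes 0.05 s, during which the arm holds its last target.

TASK

The steel bearing cap is stuck fast in the aluminium crankcase block: take it by its boss and rock it side to side by about five degrees each way, raising the end on the robot's right first and then the one on its left, and so walk it up until it frees; a straight pull only brings the loose block up with it, and the block must stay down on the bench. Finish holding the freed cap level, just clear above its seat (its feet a centimetre or two above the top of the block), carried by the gripper alone. Leave the other parts on the bench where they are.

Things in the scene. Friction and masses are not known exactly. Their poses are not given: they have to be found in the camera images.
- block: Aluminium section of a crankcase, loose on the bench, 200 (its x) x 110 (its y) x 48 mm high, 1.75 kg (17 N); origin at the centre of its underside, z up. 30 mm rails at both x ends; between them along x a channel 27 mm wide between cheeks 12 mm thick, 48 mm high, its floor 20 mm above the bench. Its +x end points to the robot's left, give or take 30 degrees.
- seat (a point): Centre of the channel floor, 20 mm above the block's underside, where the cap stands at the start. Two brass shoes with round noses, pressed by springs (18 N, 3 N per mm) against the cap's end faces, each hold one end by friction with about 11 N: a straight lift takes over 22 N and brings the block up, raising one end at a time takes about 11 N.
- nose_a (a point): Tip of the round nose (5 mm radius) of the shoe at the +x end, 30 mm from the middle, 40 mm above the block's underside; 20 mm above the cap's underside at the start. An end of the cap is free when its foot has risen 20 mm, past the nose.
- nose_b (a point): The same at the -x end, 30 mm from the middle, 40 mm above the block's underside. In rocking, one nose is the pivot while the other end slides up; leaning the other way about the other nose then walks the cap up.
- cap: Steel bearing cap in the block, 60 mm long (its x, along the block's x), 24 mm thick (its y), 72 mm high, about 0.45 kg, symmetric; origin at the centre of its underside, z up. Two feet 22 mm high with an arch between them, flat shoulders up to 38 mm. It rocks by leaning about its y axis: 5 degrees raise one end 5 mm over the other.
- boss (a point): Middle of the top of the cap's central boss, 72 mm above the cap's underside. The boss is 30 mm (x) by 24 mm (y) and rises 34 mm above the shoulders; grip it here from above, across x or y.
- bucket_a: loose bystander on the bench, leave it where it stands; origin at the centre of its underside: steel tappet bucket, plain cylinder 34 mm across, 28 mm high, beside the block.
- bucket_b: loose bystander on the bench, leave it where it stands; origin at the centre of its underside: the same kind of tappet bucket, 34 mm across, 28 mm high, beside the block.
- spring_a: loose bystander on the bench, leave it where it stands; origin at the centre of its underside: valve spring with its retainer on top, 34 mm across, 49 mm high, beside the block.
- spring_b: loose bystander on the bench, leave it where it stands; origin at the centre of its underside: valve spring with retainer, 34 mm across, 49 mm high, away to the right.
- tin: loose bystander on the bench, leave it where it stands; origin at the centre of its underside: small open copper tin, 52 mm across, 30 mm high, away to the right.
- flapwheel: loose bystander on the bench, leave it where it stands; origin at the centre of its underside: flap wheel, brown disc 84 mm across, 24 mm high with a stud up to 45 mm, away to the left.
- spare_cap: loose bystander on the bench, leave it where it stands; origin at the centre of its underside: a second bearing cap of the same shape as the stuck one (60 x 24 x 72 mm), standing free on the bench away to the left; not the one to move.
- wrench: loose bystander, leave it: wrench 170 mm long lying on the bench away to the left; origin under its middle.
Not all that is in view belongs to the job. What is shaped like the block but turquoise is not meant.

How it is judged:
By the outcome, as a careful person would: the job done as asked, in the order asked, and still so for the second after the job is handed in, while the arm keeps its last pose, push and grip.
It also fails if it takes over 38 s, if anything falls off the work surface, if the arm or the gripper's body presses on something with over 40 N, if the wrist force passes 120 N, or if a joint passes its speed limit or range.

## Working session

There is one attempt and no reset: what is moved stays moved. The work goes in short steps, Python scripts to look and compute and a tool call to move; the robot and the scene stay as the last step left them, time stands still between calls to the robot, and variables do not carry over. Pictures are saved under pics/ and viewed, and the job is handed in when it is done.

Besides the shell and the picture viewer there is one more tool, called after "Request:" by a JSON object that holds its "fn" and its "kwargs", one argument or row to a line. apply_moves: Moves the arm, as the interface text tells. Its arguments: {"type":"object","properties":{"moves":{"type":"array"}},"required":["moves"]}

```bash
mkdir -p pics; ls; python3 - <<'E'
from bench import robot, optics, job
import cv2
print(robot.get_obs())
for n in ("side","top"):
    im=optics.snapshot(n); cv2.imwrite(f"pics/{n}0.png",im[:,:,::-1]); print(n,optics.get_calibration(n))
E
```

```text
pics
{'time': 0.0, 'joint_positions': array([-1.41309405e+00,  8.79451596e-02,  1.37223733e+00,  1.38970603e-06,
        1.68360415e+00, -1.03115516e-01]), 'qvel': array([ 0.00050305,  0.00160823, -0.00082493, -0.00033737,  0.00070378,
       -0.00054185]), 'joint_torque': array([ 1.67226308e-04, -3.40178132e+01, -3.02427292e+01,  7.19153392e-02,
        3.31026712e-02, -1.95020912e-04]), 'tool_pos': array([ 0.14173495, -0.53088805,  0.21831812]), 'ee_rot': array([-3.13941046e+00, -2.27207335e-04,  2.60817701e-01]), 'wrist_force': array([ 0.03666965, -0.93387518,  0.74765666]), 'wrist_torque': array([0.02210676, 0.0149561 , 0.02555415]), 'width': 0.09391636932732157}
side {'fx': 544.4016531334711, 'fy': 544.4016531334711, 'cx': 317.1033208525497, 'cy': 233.13944964228617, 'rvec': array([ 2.01436368, -0.50897349,  0.27065013]), 'tvec': array([-0.36748362,  0.20484757,  1.1543856 ])}
top {'fx': 545.2162147698881, 'fy': 545.2162147698881, 'cx': 324.0983488175245, 'cy': 240.7055915799731, 'rvec': array([ 2.16267128, -2.21976441,  0.05844161]), 'tvec': array([0.0370858 , 0.43066766, 1.30351662])}
```

View pics/side0.png

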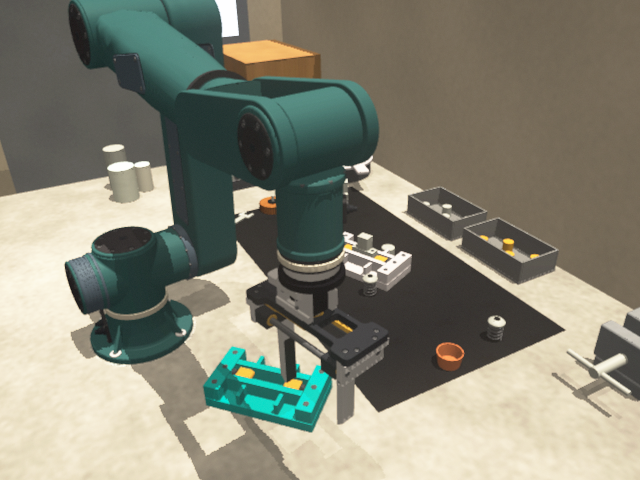

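View pics/top0.png

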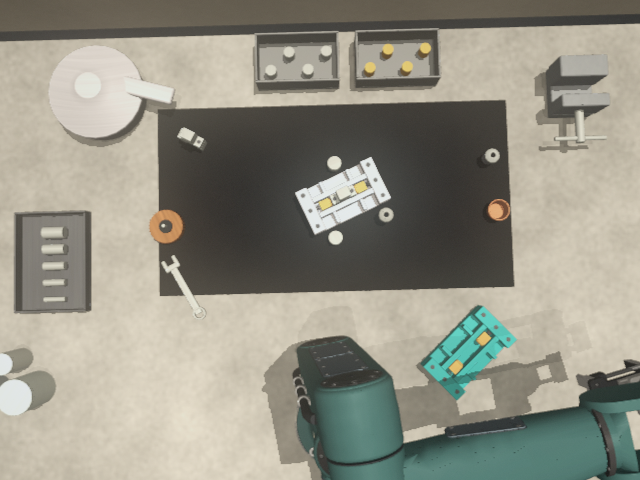

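The top view shows the aluminium block at about (343,195) with the cap's boss near (345,191). The turquoise one at (468,350) is the decoy. I'll zoom in and measure.

```bash
cat > h.py <<'E'
import numpy as np, cv2
from bench import robot, optics, job
def cal(n):
    c=optics.get_calibration(n); K=np.array([[c['fx'],0,c['cx']],[0,c['fy'],c['cy']],[0,0,1]])
    return K,cv2.Rodrigues(np.array(c['rvec']))[0],np.array(c['tvec'])
def ray(n,u,v):
    K,R,t=cal(n); d=R.T@np.linalg.inv(K)@np.array([u,v,1.]); return -R.T@t,d
def onz(n,u,v,z):
    o,d=ray(n,u,v); return o+d*(z-o[2])/d[2]
def proj(n,p):
    K,R,t=cal(n); q=K@(R@np.asarray(p)+t); return q[:2]/q[2]
E
python3 - <<'E'
from h import *
im=cv2.imread('pics/top0.png'); c=im[145:250,280:405]; cv2.imwrite('pics/topz.png',cv2.resize(c,None,fx=5,fy=5,interpolation=cv2.INTER_CUBIC)[:600])
im=cv2.imread('pics/side0.png'); c=im[220:300,320:425]; cv2.imwrite('pics/sidez.png',cv2.resize(c,None,fx=7,fy=7,interpolation=cv2.INTER_CUBIC)[:600])
E
```

```text
(no output)
```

View pics/topz.png

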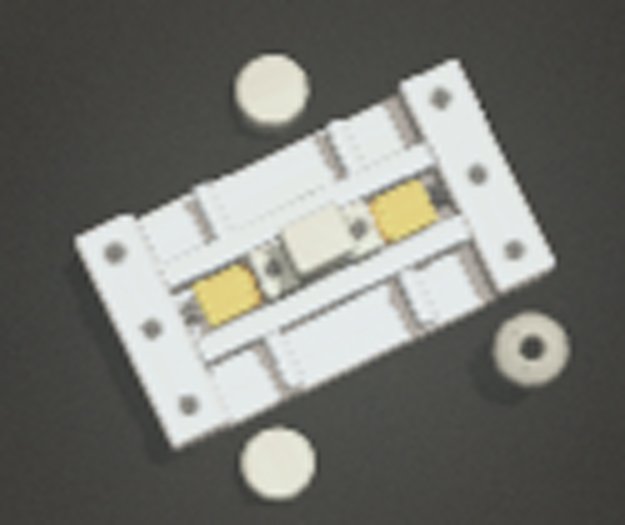

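View pics/sidez.png

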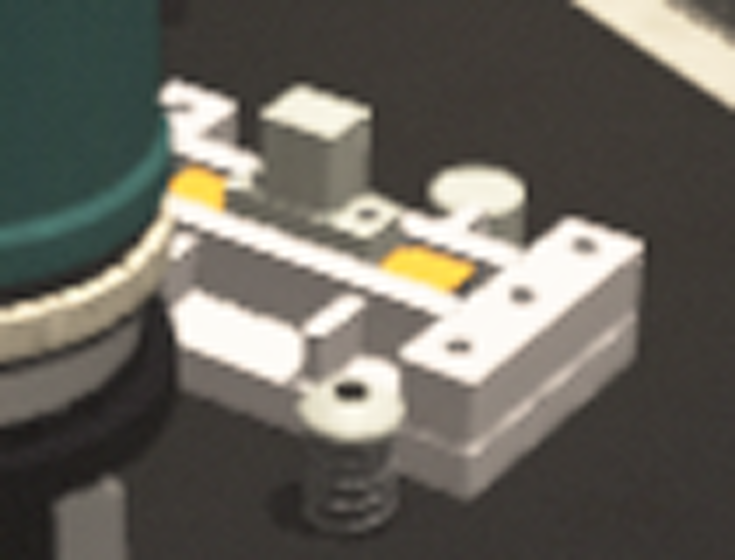

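```bash
python3 - <<'E'
from h import *
im=cv2.imread('pics/top0.png')
hsv=cv2.cvtColor(im,cv2.COLOR_BGR2HSV)
def P(q,z): return np.array([onz('top',280+x/5-.4,145+y/5-.4,z) for x,y in q])
A=P([(78,240),(458,60),(553,265),(177,448)],.048)
print(A.round(4),A.mean(0).round(4))
e=[np.linalg.norm(A[i]-A[(i+1)%4]) for i in range(4)];print(np.round(e,4))
d=(A[0]+A[3]-A[1]-A[2])/2; print('yaw',np.degrees(np.arctan2(d[1],d[0])))
# boss top z=.092
B=P([(278,232),(342,203),(359,238),(295,272)],.092); print(B.mean(0).round(4))
db=(B[0]+B[3]-B[1]-B[2])/2; print(np.linalg.norm(db),np.degrees(np.arctan2(db[1],db[0])))
# side: boss top corners
q=[(262,118),(303,86),(371,108),(325,139)]
S=np.array([onz('side',320+x/7-.43,220+y/7-.43,.092) for x,y in q]);print(S.round(4),S.mean(0).round(4))
q=[(400,352),(570,217),(643,243),(473,383)]
S=np.array([onz('side',320+x/7-.43,220+y/7-.43,.048) for x,y in q]);print('rail -x',S.round(4))
# predicted boss pixel
for n in('top','side'): print(n,proj(n,[*A.mean(0)[:2],.092]))
for n,x,y,z in(('buck1',272,90,.028),('buck2',278,463,.028),('spr',532,349,.049)): print(n,P([(x,y)],z).round(4))
E
```

```text
[[ 0.5449  0.091   0.048 ]
 [ 0.6259 -0.0909  0.048 ]
 [ 0.5271 -0.1326  0.048 ]
 [ 0.4453  0.0467  0.048 ]] [ 0.5358 -0.0214  0.048 ]
[0.1991 0.1072 0.1971 0.109 ]
yaw 114.25901937514641
[ 0.5373 -0.0209  0.092 ]
0.032552880239570495 114.82398844003511
[[ 0.5158 -0.017   0.092 ]
 [ 0.54   -0.0044  0.092 ]
 [ 0.5518 -0.0296  0.092 ]
 [ 0.5266 -0.0403  0.092 ]] [ 0.5335 -0.0228  0.092 ]
rail -x [[ 0.5142 -0.1078  0.048 ]
 [ 0.6132 -0.0634  0.048 ]
 [ 0.6245 -0.0903  0.048 ]
 [ 0.5244 -0.1352  0.048 ]]
top [343.53464828 192.47774433]
side [365.09893438 235.18337108]
buck1 [[ 0.6179 -0.0028  0.028 ]]
buck2 [[ 0.4383 -0.0009  0.028 ]]
spr [[ 0.4875 -0.1213  0.049 ]]
```

Both views agree: the block is at about (0.536, -0.0215), yaw 114°. I'll grip across the cap's x, so tool yaw is about 24.3° and tool +y points to the robot's right.

```bash
cat >> h.py <<'E'
from scipy.spatial.transform import Rotation as Ro
def Rt(e): return Ro.from_euler('xyz',e)
def rel(p0,e0,p1,e1):
    a=Rt(e0); print('shift cm',(a.inv().apply(np.array(p1)-p0)*100).round(2),'turn',((a.inv()*Rt(e1)).as_rotvec()).round(4))
E
python3 - <<'E'
from h import *
rel([.142,-.531,.22],[np.pi,0,.2608],[.536,-.0215,.2],[np.pi,0,np.radians(24.3)])
E
```

```text
shift cm [ 51.21 -39.07   2.  ] turn [ 0.      0.     -0.1633]
```

Request:
{"fn": "apply_moves", "kwargs": {
  "moves": [
    [[25.6, -19.5, 1], [0, 0, -0.08], 1],
    [[25.6, -19.5, 1], [0, 0, -0.08], 1],
    [[25.6, -19.5, 1], [0, 0, -0.08], 1],
    [[25.6, -19.5, 1], [0, 0, -0.08], 1],
    [[25.6, -19.5, 1], [0, 0, -0.08], 1],
    [[25.6, -19.5, 1], [0, 0, -0.08], 1],
    [[25.6, -19.5, 1], [0, 0, -0.08], 1],
    [[25.6, -19.5, 1], [0, 0, -0.08], 1],
    [[25.6, -19.5, 1], [0, 0, -0.08], 1],
    [[25.6, -19.5, 1], [0, 0, -0.08], 1]
  ]
}}

```text
time: 0.93
tool_pos: [0.3393, -0.2758, 0.2091]
ee_rot: [-3.141, 0.001, 0.345]
wrist_force: [-0.1, -0.2, -0.3]
width: 0.0939
```

Request:
{"fn": "apply_moves", "kwargs": {
  "moves": [
    [[25.6, -19.5, 1], [0, 0, -0.08], 1],
    [[25.6, -19.5, 1], [0, 0, -0.08], 1],
    [[25.6, -19.5, 1], [0, 0, -0.08], 1],
    [[25.6, -19.5, 1], [0, 0, -0.08], 1],
    [[25.6, -19.5, 1], [0, 0, -0.08], 1],
    [[25.6, -19.5, 1], [0, 0, -0.08], 1],
    [[25.6, -19.5, 1], [0, 0, -0.08], 1],
    [[25.6, -19.5, 1], [0, 0, -0.08], 1],
    [[25.6, -19.5, 1], [0, 0, -0.08], 1],
    [[25.6, -19.5, 1], [0, 0, -0.08], 1]
  ]
}}

```text
time: 1.77
tool_pos: [0.5152, -0.0082, 0.1985]
ee_rot: [3.142, 0.002, 0.422]
wrist_force: [-0.1, -0.4, 0.5]
width: 0.0939
```

```bash
python3 - <<'E'
from h import *
for n in ("side","top"):
    im=optics.snapshot(n); cv2.imwrite(f"pics/{n}1.png",im[:,:,::-1])
o=robot.get_obs();print(o)
e=o['ee_rot'];rel(o['tool_pos'],e,[.536,-.0215,.15],[np.pi,0,np.radians(24.3)])
E
```

```text
{'time': 1.8667, 'joint_positions': array([-1.27841319e-01,  1.41598246e-02,  1.48721184e+00, -1.13200582e-03,
        1.64114759e+00,  1.02417724e+00]), 'qvel': array([-0.01260995, -0.01514253,  0.00562671,  0.00668116,  0.00109457,
        0.00486638]), 'joint_torque': array([ 6.33884836e-01, -3.04282415e+01, -3.02331913e+01,  9.43654985e-02,
       -6.64759940e-02, -5.02951603e-03]), 'tool_pos': array([ 0.51461956, -0.00946798,  0.19913351]), 'ee_rot': array([3.14110955e+00, 1.37854855e-03, 4.18698388e-01]), 'wrist_force': array([-1.06707853, -0.68975903, -0.46505148]), 'wrist_torque': array([-0.01079079,  0.00431179,  0.04144774]), 'width': 0.09380538449361212}
shift cm [1.47 1.97 4.91] turn [ 0.0005  0.0014 -0.0054]
```

Request:
{"fn": "apply_moves", "kwargs": {
  "moves": [
    [[1.5, 2.0, 1], [0, 0, -0.005], 1],
    [[1.5, 2.0, 2], [0, 0, -0.005], 1],
    [[1.5, 2.0, 4], [0, 0, -0.005], 1],
    [[1.5, 2.0, 4.9], [0, 0, -0.005], 1],
    [[1.5, 2.0, 4.9], [0, 0, -0.005], 1],
    [[1.5, 2.0, 4.9], [0, 0, -0.005], 1],
    [[1.5, 2.0, 4.9], [0, 0, -0.005], 1],
    [[1.5, 2.0, 4.9], [0, 0, -0.005], 1],
    [[1.5, 2.0, 4.9], [0, 0, -0.005], 1],
    [[1.5, 2.0, 4.9], [0, 0, -0.005], 1]
  ]
}}

```text
time: 2.7
tool_pos: [0.5372, -0.0198, 0.1514]
ee_rot: [3.141, -0.001, 0.426]
wrist_force: [0.7, -0.2, -0.5]
width: 0.0939
```

```bash
python3 - <<'E'
from h import *
for n in ("side","top"):
    im=optics.snapshot(n); cv2.imwrite(f"pics/{n}2.png",im[:,:,::-1])
    c=im[145:285,280:440,::-1]
    cv2.imwrite(f'pics/{n}2z.png',cv2.resize(c,None,fx=4,fy=4,interpolation=cv2.INTER_CUBIC))
o=robot.get_obs();print(o['tool_pos'],o['ee_rot'])
e=o['ee_rot'];rel(o['tool_pos'],e,[.536,-.0215,.076],[np.pi,0,np.radians(24.3)])
E
```

```text
[ 0.53706544 -0.01970544  0.15099927] [ 3.14095989e+00 -7.66937180e-04  4.26062501e-01]
shift cm [-0.18  0.11  7.5 ] turn [ 0.0006 -0.0008  0.0019]
```

View pics/side2z.png

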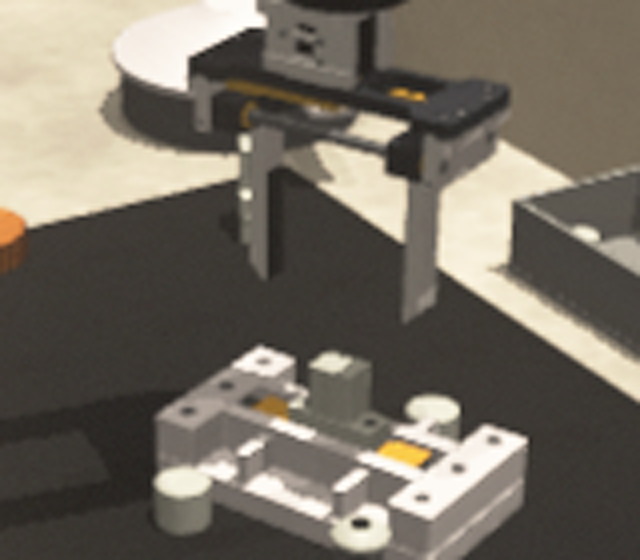

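View pics/top2z.png

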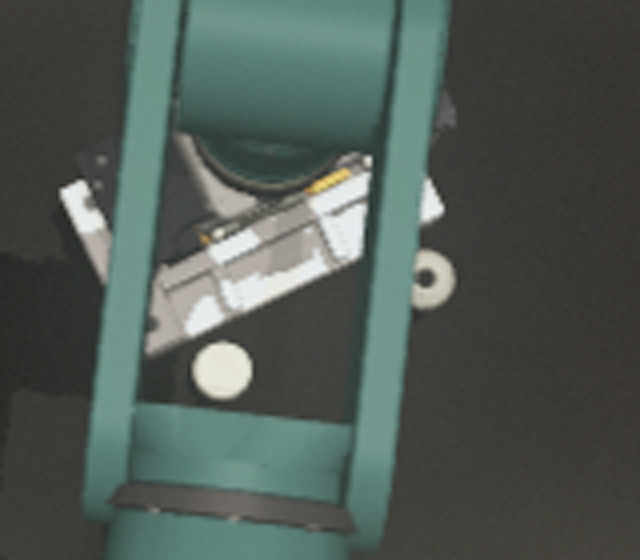

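The side view shows the gripper centred above the boss, with the fingers spread along the block's length. I'll lower it and close.

Request:
{"fn": "apply_moves", "kwargs": {
  "moves": [
    [[-0.2, 0.1, 1], [0, 0, 0.002], 1],
    [[-0.2, 0.1, 2], [0, 0, 0.002], 1],
    [[-0.2, 0.1, 3], [0, 0, 0.002], 1],
    [[-0.2, 0.1, 4.2], [0, 0, 0.002], 1],
    [[-0.2, 0.1, 5.4], [0, 0, 0.002], 1],
    [[-0.2, 0.1, 6.4], [0, 0, 0.002], 1],
    [[-0.2, 0.1, 7.2], [0, 0, 0.002], 1],
    [[-0.2, 0.1, 7.5], [0, 0, 0.002], 1],
    [[-0.2, 0.1, 7.5], [0, 0, 0.002], 1],
    [[-0.2, 0.1, 7.5], [0, 0, 0.002], 1]
  ]
}}

```text
time: 3.63
tool_pos: [0.5356, -0.0215, 0.0756]
ee_rot: [3.141, -0.0, 0.424]
wrist_force: [-0.2, -0.3, 0.4]
width: 0.094
```

```bash
python3 - <<'E'
from h import *
im=optics.snapshot('side')
c=im[185:285,310:425,::-1]
cv2.imwrite(f'pics/s3z.png',cv2.resize(c,None,fx=6,fy=6,interpolation=cv2.INTER_CUBIC))
o=robot.get_obs();print(o['tool_pos'],o['ee_rot'],o['wrist_force'])
rel(o['tool_pos'],o['ee_rot'],[.536,-.0215,.076],[np.pi,0,np.radians(24.3)])
E
```

```text
[ 0.53594417 -0.0216189   0.07607012] [ 3.14081716e+00 -9.83313983e-04  4.23772719e-01] [ 0.32274524 -0.86977849  0.7453787 ]
shift cm [ 0.01 -0.01  0.01] turn [ 0.0008 -0.001  -0.0003]
```

View pics/s3z.png

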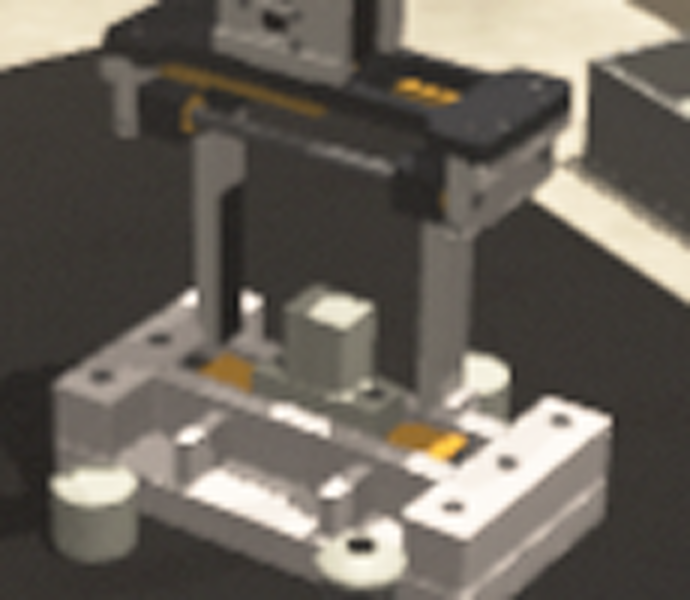

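The fingers straddle the boss in line with it, so I'll close.

Request:
{"fn": "apply_moves", "kwargs": {
  "moves": [
    [[0, 0, 0], [0, 0, 0], 0.3],
    [[0, 0, 0], [0, 0, 0], 0.3],
    [[0, 0, 0], [0, 0, 0], 0.3],
    [[0, 0, 0], [0, 0, 0], 0],
    [[0, 0, 0], [0, 0, 0], 0],
    [[0, 0, 0], [0, 0, 0], 0],
    [[0, 0, 0], [0, 0, 0], 0],
    [[0, 0, 0], [0, 0, 0], 0],
    [[0, 0, 0], [0, 0, 0], 0],
    [[0, 0, 0], [0, 0, 0], 0]
  ]
}}

```text
time: 4.52
tool_pos: [0.5354, -0.0215, 0.0754]
ee_rot: [-3.141, 0.0, 0.424]
wrist_force: [-0.4, 1.8, 0.9]
width: 0.0308
```

```bash
python3 - <<'E'
from h import *
o=robot.get_obs();print(o)
im=optics.snapshot('side')
c=im[185:285,310:425,::-1]
cv2.imwrite(f'pics/s4z.png',cv2.resize(c,None,fx=6,fy=6,interpolation=cv2.INTER_CUBIC))
E
```

```text
{'time': 4.5167, 'joint_positions': array([-1.45960464e-01,  1.29696039e-01,  1.61519933e+00,  8.33715602e-05,
        1.39681645e+00,  1.00103187e+00]), 'qvel': array([-0.00112986,  0.00064418, -0.00071495,  0.05803804,  0.03849708,
       -0.00151173]), 'joint_torque': array([ 3.84582533e-02, -3.39314997e+01, -2.83531201e+01, -6.19777478e-03,
       -8.98470241e-02, -9.50203539e-03]), 'tool_pos': array([ 0.53540178, -0.02147097,  0.07544046]), 'ee_rot': array([-3.14145923e+00,  5.60455256e-05,  4.23789562e-01]), 'wrist_force': array([-0.41155499,  1.76267929,  0.89453732]), 'wrist_torque': array([ 0.73778484,  0.36479106, -0.08519361]), 'width': 0.03077857379141781}
```

View pics/s4z.png

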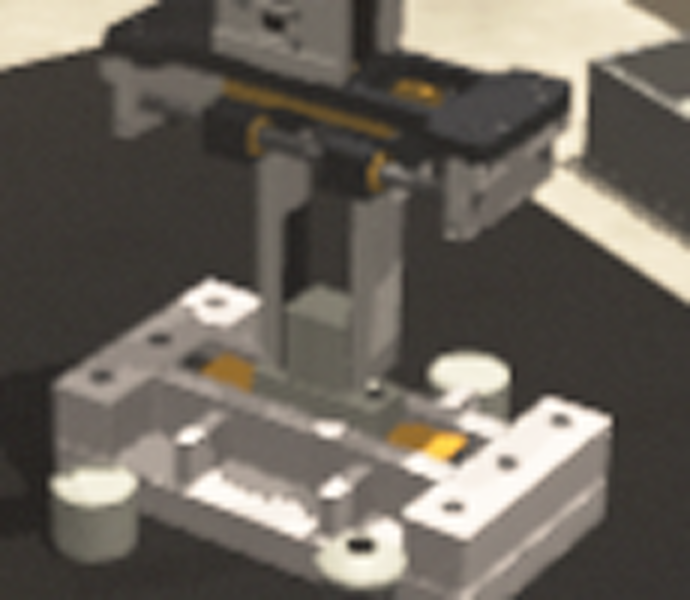

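Gripped, width 30.8 mm. Next I'll work out the rocking chain, with each step turning about a fixed nose. I'll use tool-frame numbers for each call.

```bash
cat > plan.py <<'E'
import numpy as np
# plane: r (to right = tool y when level), d (down = tool z). noses at r=-30 (a, left), +30 (b, right), d=0 at nose level. TCP starts d=-36.
def rot(t): c,s=np.cos(t),np.sin(t); return np.array([[c,-s],[s,c]])
p=np.array([0.,-36.]); th=0.
A=np.array([-30.,0]);B=np.array([30.,0])
def foot(p,th): # feet bottoms rise (mm), left,right ; nominal tcp is 56 above underside
    return [20-(p+rot(th)@np.array([x,56.]))[1] for x in(-30,30)]
T=np.radians(5.2)
for piv,t in [(A,-T),(B,T),(A,-T),(B,T),(A,-T),(B,T),(A,-T)]:
    q=piv+rot(t-th)@(p-piv)
    s=rot(th).T@(q-p)
    print('piv','a' if piv is A else 'b','shift cm y,z',(s/10).round(3),'turn x',round(t-th,4),'feet L,R',np.round(foot(q,t),1),'tcp r,d',q.round(1))
    p,th=q,t
E
python3 plan.py
```

```text
piv a shift cm y,z [-0.339 -0.257] turn x -0.0908 feet L,R [0.1 5.5] tcp r,d [ -3.4 -38.6]
piv b shift cm y,z [ 0.797 -0.469] turn x 0.1815 feet L,R [10.9  5.5] tcp r,d [  4.1 -44. ]
piv a shift cm y,z [-0.895 -0.465] turn x -0.1815 feet L,R [10.9 16.4] tcp r,d [ -4.4 -49.4]
piv b shift cm y,z [ 0.993 -0.451] turn x 0.1815 feet L,R [21.7 16.3] tcp r,d [  5.1 -54.8]
piv a shift cm y,z [-1.092 -0.447] turn x -0.1815 feet L,R [21.7 27.2] tcp r,d [ -5.4 -60.2]
piv b shift cm y,z [ 1.19  -0.433] turn x 0.1815 feet L,R [32.6 27.1] tcp r,d [  6.1 -65.6]
piv a shift cm y,z [-1.288 -0.429] turn x -0.1815 feet L,R [32.6 38. ] tcp r,d [ -6.3 -71.1]
```

Step 1: raise the right end.

Request:
{"fn": "apply_moves", "kwargs": {
  "moves": [
    [[0, -0.04, -0.03], [-0.011, 0, 0], 0],
    [[0, -0.08, -0.06], [-0.023, 0, 0], 0],
    [[0, -0.13, -0.1], [-0.034, 0, 0], 0],
    [[0, -0.17, -0.13], [-0.045, 0, 0], 0],
    [[0, -0.21, -0.16], [-0.057, 0, 0], 0],
    [[0, -0.25, -0.19], [-0.068, 0, 0], 0],
    [[0, -0.3, -0.22], [-0.079, 0, 0], 0],
    [[0, -0.34, -0.26], [-0.09, 0, 0], 0],
    [[0, -0.34, -0.26], [-0.09, 0, 0], 0],
    [[0, -0.34, -0.26], [-0.09, 0, 0], 0]
  ]
}}

```text
time: 5.4
tool_pos: [0.5339, -0.0183, 0.0778]
ee_rot: [3.051, 0.0, 0.424]
wrist_force: [0.1, 2.3, -2.4]
width: 0.03
```

```bash
cat > look.py <<'E'
import sys
from h import *
o=robot.get_obs();print({k:np.round(o[k],4) for k in('time','tool_pos','ee_rot','wrist_force','wrist_torque','width')})
p0=np.array([.5354,-.0215,.0754]);a=Ro.from_euler('xyz',[np.pi,0,.4238])
t=a.inv().apply(o['tool_pos']-p0)*1000;r=(a.inv()*Rt(o['ee_rot'])).as_rotvec()
print('tool rel mm',t.round(1),'deg',np.degrees(r).round(2))
im=optics.snapshot('side')
c=im[165:285,310:425,::-1]
cv2.imwrite('pics/%s.png'%sys.argv[1],cv2.resize(c,None,fx=5,fy=5,interpolation=cv2.INTER_CUBIC))
E
python3 look.py r1
```

```text
{'time': np.float64(5.4), 'tool_pos': array([ 0.5339, -0.0183,  0.0778]), 'ee_rot': array([3.0512e+00, 2.0000e-04, 4.2430e-01]), 'wrist_force': array([ 0.1009,  2.3461, -2.3811]), 'wrist_torque': array([ 0.8433,  0.081 , -0.0775]), 'width': np.float64(0.03)}
tool rel mm [-0.  -3.5 -2.4] deg [-5.18 -0.01 -0.03]
```

View pics/r1.png

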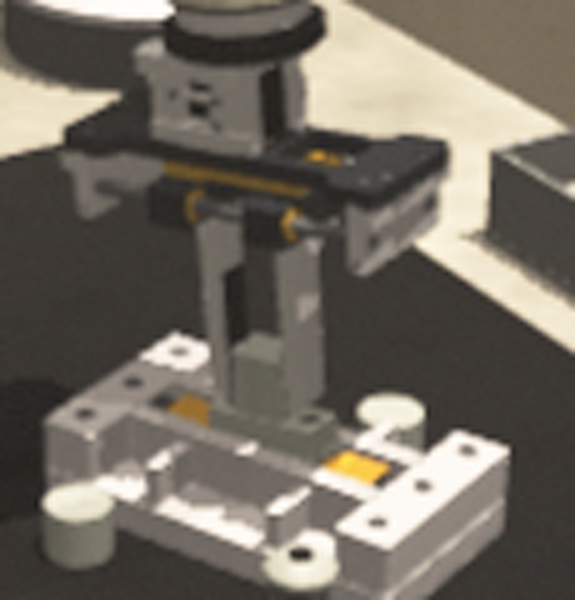

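The right shoulder now stands above the cheek and the block is unmoved. Step 2: raise the left end.

Request:
{"fn": "apply_moves", "kwargs": {
  "moves": [
    [[0, 0.09, -0.05], [0.02, 0, 0], 0],
    [[0, 0.18, -0.1], [0.04, 0, 0], 0],
    [[0, 0.26, -0.16], [0.06, 0, 0], 0],
    [[0, 0.35, -0.21], [0.08, 0, 0], 0],
    [[0, 0.44, -0.26], [0.1, 0, 0], 0],
    [[0, 0.53, -0.31], [0.12, 0, 0], 0],
    [[0, 0.62, -0.36], [0.14, 0, 0], 0],
    [[0, 0.7, -0.42], [0.16, 0, 0], 0],
    [[0, 0.8, -0.47], [0.18, 0, 0], 0],
    [[0, 0.8, -0.47], [0.18, 0, 0], 0]
  ]
}}

```text
time: 6.28
tool_pos: [0.5371, -0.0255, 0.0831]
ee_rot: [-3.049, 0.001, 0.423]
wrist_force: [0.1, 4.7, -5.4]
width: 0.0299
```

```bash
python3 look.py r2
```

```text
{'time': np.float64(6.2833), 'tool_pos': array([ 0.5371, -0.0255,  0.0831]), 'ee_rot': array([-3.0486e+00,  5.0000e-04,  4.2280e-01]), 'wrist_force': array([ 0.0569,  4.6511, -5.4227]), 'wrist_torque': array([ 0.86  , -0.063 ,  0.0547]), 'width': np.float64(0.0299)}
tool rel mm [-0.1  4.3 -7.7] deg [ 5.33 -0.03  0.06]
```

View pics/r2.png

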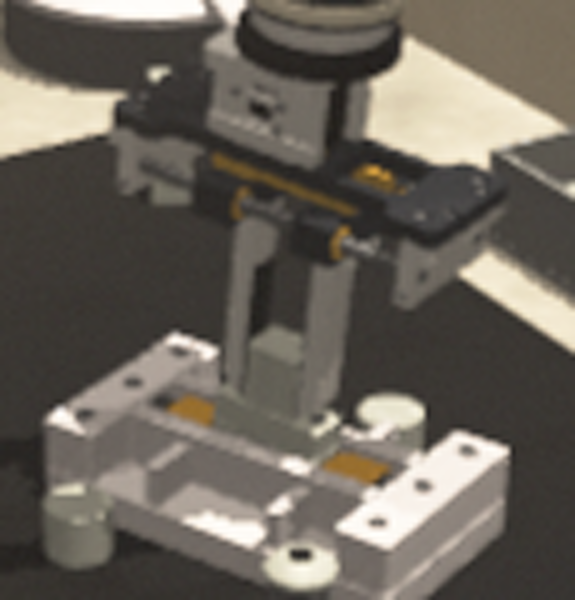

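The left end is up and the block corners sit at the same pixels as before. Step 3: right end.

Request:
{"fn": "apply_moves", "kwargs": {
  "moves": [
    [[0, -0.1, -0.05], [-0.02, 0, 0], 0],
    [[0, -0.2, -0.1], [-0.04, 0, 0], 0],
    [[0, -0.3, -0.16], [-0.06, 0, 0], 0],
    [[0, -0.4, -0.21], [-0.08, 0, 0], 0],
    [[0, -0.5, -0.26], [-0.1, 0, 0], 0],
    [[0, -0.6, -0.31], [-0.12, 0, 0], 0],
    [[0, -0.7, -0.36], [-0.14, 0, 0], 0],
    [[0, -0.8, -0.42], [-0.16, 0, 0], 0],
    [[0, -0.89, -0.46], [-0.18, 0, 0], 0],
    [[0, -0.89, -0.46], [-0.18, 0, 0], 0]
  ]
}}

```text
time: 7.17
tool_pos: [0.5332, -0.0172, 0.0885]
ee_rot: [3.05, 0.001, 0.425]
wrist_force: [3.0, 2.3, -12.8]
width: 0.0297
```

```bash
python3 look.py r3
```

```text
{'time': np.float64(7.1667), 'tool_pos': array([ 0.5332, -0.0172,  0.0885]), 'ee_rot': array([3.0497e+00, 8.0000e-04, 4.2500e-01]), 'wrist_force': array([  2.9991,   2.2609, -12.789 ]), 'wrist_torque': array([ 0.5228, -0.4007, -0.0927]), 'width': np.float64(0.0297)}
tool rel mm [ -0.2  -4.8 -13.1] deg [-5.27 -0.04 -0.07]
```

View pics/r3.png

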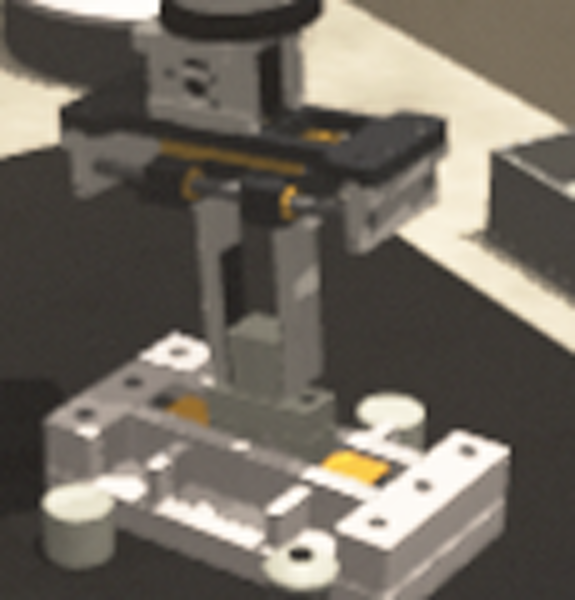

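It's walking up cleanly. Step 4: left end.

Request:
{"fn": "apply_moves", "kwargs": {
  "moves": [
    [[0, 0.11, -0.05], [0.02, 0, 0], 0],
    [[0, 0.22, -0.1], [0.04, 0, 0], 0],
    [[0, 0.33, -0.15], [0.06, 0, 0], 0],
    [[0, 0.44, -0.2], [0.08, 0, 0], 0],
    [[0, 0.55, -0.25], [0.1, 0, 0], 0],
    [[0, 0.66, -0.3], [0.12, 0, 0], 0],
    [[0, 0.77, -0.35], [0.14, 0, 0], 0],
    [[0, 0.88, -0.4], [0.16, 0, 0], 0],
    [[0, 0.99, -0.45], [0.18, 0, 0], 0],
    [[0, 0.99, -0.45], [0.18, 0, 0], 0]
  ]
}}

```text
time: 8.05
tool_pos: [0.5373, -0.0261, 0.0946]
ee_rot: [-3.048, 0.001, 0.423]
wrist_force: [-2.9, 5.5, -7.3]
width: 0.0297
```

```bash
python3 look.py r4
```

```text
{'time': np.float64(8.05), 'tool_pos': array([ 0.5373, -0.0261,  0.0946]), 'ee_rot': array([-3.0476e+00,  7.0000e-04,  4.2290e-01]), 'wrist_force': array([-2.9431,  5.4525, -7.3386]), 'wrist_torque': array([1.4651, 0.7183, 0.0521]), 'width': np.float64(0.0297)}
tool rel mm [ -0.2   5.  -19.2] deg [ 5.39 -0.04  0.06]
```

View pics/r4.png

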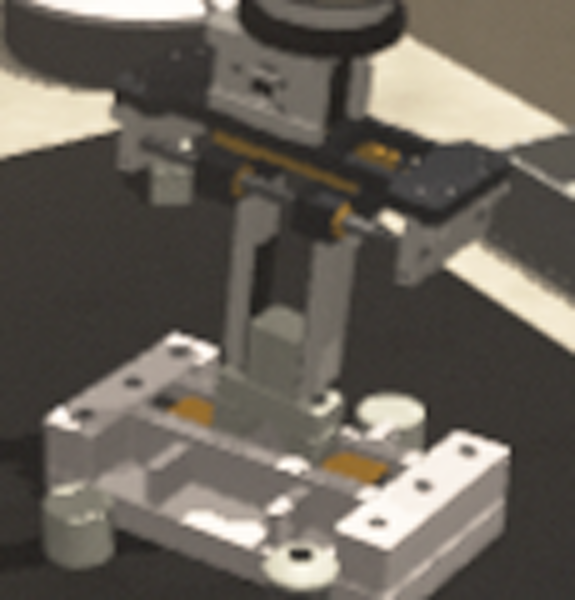

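Step 5: right end again, with slightly more lift.

Request:
{"fn": "apply_moves", "kwargs": {
  "moves": [
    [[0, -0.12, -0.06], [-0.02, 0, 0], 0],
    [[0, -0.24, -0.12], [-0.04, 0, 0], 0],
    [[0, -0.36, -0.18], [-0.06, 0, 0], 0],
    [[0, -0.48, -0.23], [-0.08, 0, 0], 0],
    [[0, -0.6, -0.28], [-0.1, 0, 0], 0],
    [[0, -0.72, -0.33], [-0.12, 0, 0], 0],
    [[0, -0.85, -0.38], [-0.14, 0, 0], 0],
    [[0, -0.97, -0.43], [-0.16, 0, 0], 0],
    [[0, -1.09, -0.48], [-0.18, 0, 0], 0],
    [[0, -1.09, -0.48], [-0.18, 0, 0], 0]
  ]
}}

```text
time: 8.93
tool_pos: [0.5338, -0.0168, 0.1008]
ee_rot: [3.048, -0.001, 0.425]
wrist_force: [0.7, -1.0, -3.0]
width: 0.0299
```

```bash
python3 look.py r5
```

```text
{'time': np.float64(8.9333), 'tool_pos': array([ 0.5338, -0.0168,  0.1008]), 'ee_rot': array([ 3.048e+00, -1.300e-03,  4.249e-01]), 'wrist_force': array([ 0.6879, -0.9859, -3.0221]), 'wrist_torque': array([-0.1733, -0.1199,  0.0105]), 'width': np.float64(0.0299)}
tool rel mm [  0.5  -5.  -25.4] deg [-5.36  0.08 -0.06]
```

View pics/r5.png

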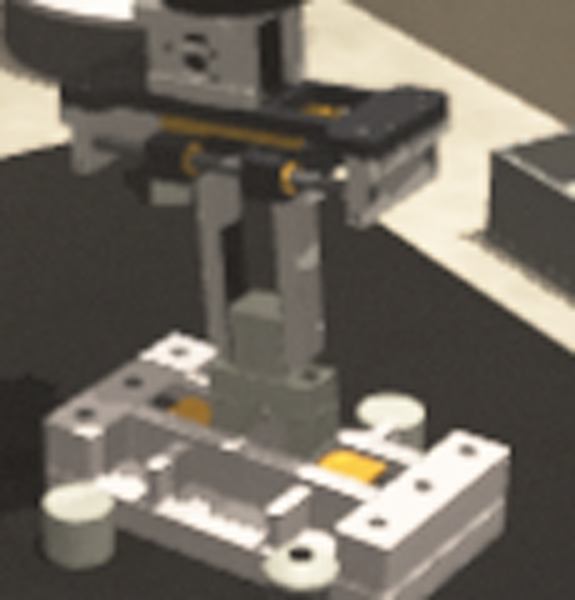

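Only about 3 N downward now, so both ends are past the noses. Next I'll lift, then level.

```bash
python3 - <<'E'
from h import *
o=robot.get_obs()
p0=np.array([.5354,-.0215,.0754]);e0=[np.pi,0,.4238]
rel(o['tool_pos'],o['ee_rot'],o['tool_pos']+[0,0,.008],e0)
rel(o['tool_pos'],o['ee_rot'],p0+[0,0,.0435],e0)
E
```

```text
shift cm [ 0.    0.07 -0.8 ] turn [ 0.0926 -0.0013  0.0008]
shift cm [-0.05  0.65 -1.76] turn [ 0.0926 -0.0013  0.0008]
```

Request:
{"fn": "apply_moves", "kwargs": {
  "moves": [
    [[0, 0.03, -0.25], [0, 0, 0], 0],
    [[0, 0.05, -0.5], [0, 0, 0], 0],
    [[0, 0.08, -0.75], [0, 0, 0], 0],
    [[0, 0.1, -1.0], [0.0, 0, 0], 0],
    [[0, 0.2, -1.2], [0.02, 0, 0], 0],
    [[0, 0.35, -1.4], [0.04, 0, 0], 0],
    [[0, 0.5, -1.6], [0.065, 0, 0], 0],
    [[0, 0.65, -1.76], [0.092, 0, 0], 0],
    [[0, 0.65, -1.76], [0.092, 0, 0], 0],
    [[0, 0.65, -1.76], [0.092, 0, 0], 0]
  ]
}}

```text
time: 9.82
tool_pos: [0.5356, -0.0221, 0.1181]
ee_rot: [-3.139, -0.0, 0.422]
wrist_force: [0.8, 0.3, -4.3]
width: 0.0299
```

```bash
python3 look.py r6
```

```text
{'time': np.float64(9.8167), 'tool_pos': array([ 0.5356, -0.0221,  0.1181]), 'ee_rot': array([-3.1395, -0.    ,  0.4222]), 'wrist_force': array([ 0.7657,  0.3308, -4.3304]), 'wrist_torque': array([-0.0135, -0.0311, -0.0032]), 'width': np.float64(0.0299)}
tool rel mm [ -0.    0.6 -42.7] deg [0.12 0.   0.09]
```

View pics/r6.png

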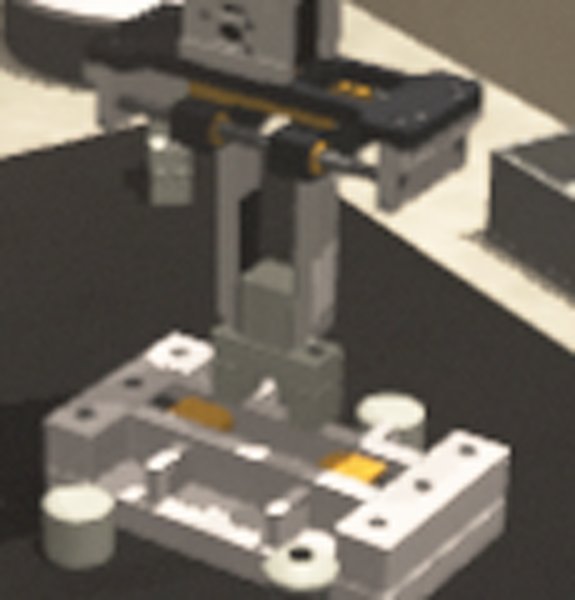

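```bash
python3 - <<'E'
from h import *
im=optics.snapshot('side')
c=np.ascontiguousarray(im[195:265,340:390,::-1]); f=8
z=cv2.resize(c,None,fx=f,fy=f,interpolation=cv2.INTER_CUBIC)
y=np.radians(114.3);u=np.array([np.cos(y),np.sin(y),0]);v=np.array([-u[1],u[0],0])
for zz,col in((.063,(0,0,255)),(.101,(0,255,0)),(.135,(255,0,0))):
  for a in(-1,1):
    for b in(-1,1):
      w=15 if zz>.13 else 30
      q=proj('side',np.array([.5356,-.0218,zz])+u*a*w/1000+v*b*.012)
      cv2.circle(z,tuple(int(t) for t in ((q-[340,195]+.5)*f)),3,col,-1)
cv2.imwrite('pics/f.png',z)
E
```

```text
(no output)
```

View pics/f.png

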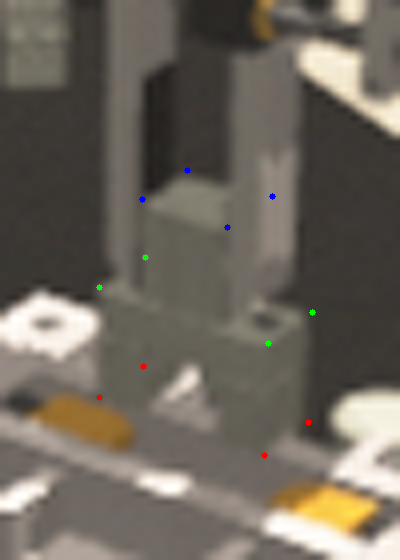

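```bash
python3 - <<'E'
from h import *
im=np.mean([optics.snapshot('side').astype(float) for _ in range(3)],0)
c=im[212:256,346:386,::-1].copy(); c=np.clip((c-40)*2.0,0,255).astype(np.uint8)
f=14
z=cv2.resize(c,None,fx=f,fy=f,interpolation=cv2.INTER_CUBIC)
y=np.radians(114.3);u=np.array([np.cos(y),np.sin(y),0]);v=np.array([-u[1],u[0],0])
for th,col in((0,(0,0,255)),(2.5,(0,255,0))):
  t=np.radians(th)
  for x0,z0 in((-30,0),(30,0),(-30,38),(30,38),(-30,22),(-15,72),(15,72)):
      x,h=x0,z0-56
      xr,hr=x*np.cos(t)+h*np.sin(t),-x*np.sin(t)+h*np.cos(t)
      q=proj('side',np.array([.5356,-.0218,.119+hr/1000])+u*xr/1000+v*.012)
      cv2.circle(z,tuple(int(s) for s in ((q-[346,212]+.5)*f)),3,col,-1)
cv2.imwrite('pics/f2.png',z)
E
```

```text
(no output)
```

View pics/f2.png

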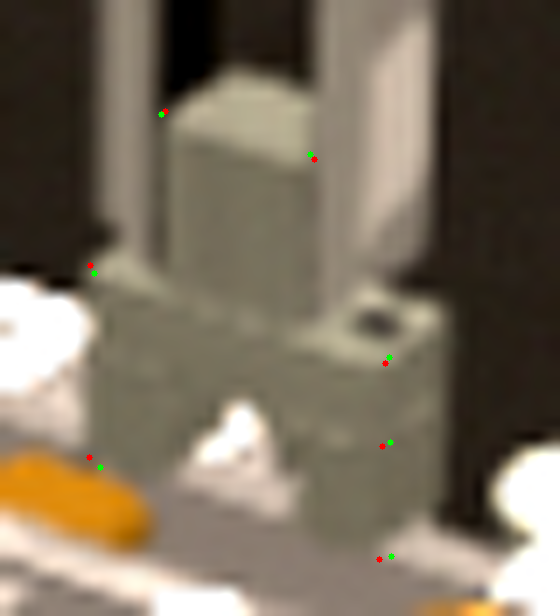

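```bash
python3 - <<'E'
from h import *
y=np.radians(114.3);u=np.array([np.cos(y),np.sin(y),0]);v=np.array([-u[1],u[0],0])
def edge(g,p,q,n=40):
    # fit subpixel edge near segment p-q, perpendicular gradient maximum
    p,q=np.array(p),np.array(q);d=(q-p)/np.linalg.norm(q-p);nn=np.array([-d[1],d[0]])
    s=np.arange(-2.5,2.51,.1);pts=[]
    for a in np.linspace(0.08,.92,n):
        m=p+a*(q-p);X=m+np.outer(s,nn)
        pr=cv2.remap(g,X[:,0].astype(np.float32)[None],X[:,1].astype(np.float32)[None],cv2.INTER_CUBIC)[0]
        gr=np.abs(np.gradient(cv2.GaussianBlur(pr[None],(0,0),4)[0]));k=gr[6:-6].argmax()+6
        pts.append(X[k])
    pts=np.array(pts,np.float32); l=cv2.fitLine(pts,cv2.DIST_HUBER,0,.01,.01).ravel()
    dm=np.degrees(np.arctan2(d[1],d[0]));df=np.degrees(np.arctan2(l[1],l[0]))
    e=(df-dm+90)%180-90; off=((l[2:]-(p+q)/2)@nn)
    return e,off
now=np.mean([optics.snapshot('side').astype(float) for _ in range(3)],0)
gn=np.float32(now.mean(2)); g0=np.float32(cv2.imread('pics/side2.png').mean(2))
def P(zb,x,h,b=12): return proj('side',np.array([.5356,-.0218,zb+h/1000])+u*x/1000+v*b/1000)
off0=None
for name,g,zb,lx in(('start',g0,.02,0),('now',gn,.063,0)):
    for nm,a,b in(('boss top near',(-8,72,12),(15,72,12)),('boss left vert',(15,42,12),(15,70,12)),('shoulder L',(17,38,12),(30,38,12)),('shoulder all',(-30,38,12),(30,38,12)),('left vert',(30,3,12),(30,38,12)),('right far vert',(-30,3,-12),(-30,38,-12))):
        e=edge(g,P(zb,*a),P(zb,*b)); print(name,nm,np.round(e,2))
E
```

```text
start boss top near [-5.95 -0.47]
start boss left vert [13.8  -0.55]
start shoulder L [-20.55   0.09]
start shoulder all [ 1.68 -0.06]
start left vert [0.17 0.08]
start right far vert [10.84 -0.66]
now boss top near [2.438e+01 1.000e-02]
now boss left vert [-0.  -1.2]
now shoulder L [38.29  0.09]
now shoulder all [ 0.37 -0.4 ]
now left vert [-1.94 -0.59]
now right far vert [-1.02 -0.95]
```

The cap's edges match the level model to within about 1°, with the feet about 15 mm over the block. I'll hold briefly, compare against the earlier picture, and then hand in.

Request:
{"fn": "apply_moves", "kwargs": {
  "moves": [
    [[0, 0, 0], [0, 0, 0], 0],
    [[0, 0, 0], [0, 0, 0], 0],
    [[0, 0, 0], [0, 0, 0], 0],
    [[0, 0, 0], [0, 0, 0], 0],
    [[0, 0, 0], [0, 0, 0], 0],
    [[0, 0, 0], [0, 0, 0], 0],
    [[0, 0, 0], [0, 0, 0], 0],
    [[0, 0, 0], [0, 0, 0], 0],
    [[0, 0, 0], [0, 0, 0], 0],
    [[0, 0, 0], [0, 0, 0], 0]
  ]
}}

```text
time: 11.05
tool_pos: [0.5353, -0.0212, 0.1181]
ee_rot: [-3.14, 0.0, 0.424]
wrist_force: [0.1, 0.1, -3.6]
width: 0.0297
```

```bash
python3 - <<'E'
from h import *
o=robot.get_obs();print(o['tool_pos'],o['ee_rot'],o['wrist_force'],o['wrist_torque'],o['width'])
im=optics.snapshot('side')[:,:,::-1]; a=cv2.imread('pics/side2.png')
r=np.hstack([a[200:300,300:420],im[200:300,300:420]])
cv2.imwrite('pics/cmp.png',cv2.resize(r,None,fx=3.3,fy=3.3,interpolation=cv2.INTER_CUBIC))
cv2.imwrite('pics/end.png',im)
E
```

```text
[ 0.53527105 -0.02118684  0.11807444] [-3.13966356e+00  4.60228956e-05  4.23760829e-01] [ 0.11853798  0.08476468 -3.60632627] [ 0.02807429 -0.04617181  0.02378305] 0.029690266614118013
```

View pics/cmp.png

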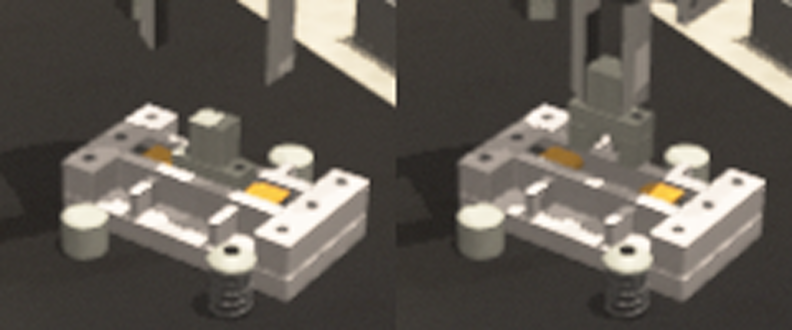

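View pics/end.png

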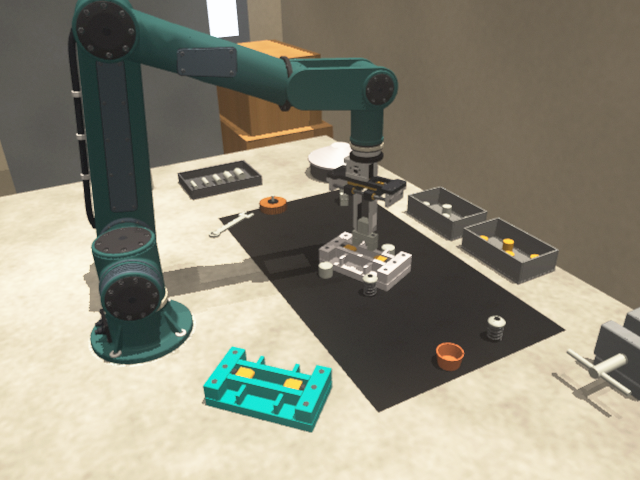

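The block and the parts beside it sit at the same pixels as before. The cap hangs level above its seat and the shoes have sprung out, so I'm handing in.

```bash
python3 -c "
from bench import job
print(job.close_job())"
```

```text
the job is handed in; nothing more can be done
None
```

The bearing cap is free and held level in the gripper over its seat, and the block stayed down on the bench. I gripped the boss across the cap's x and rocked it about 5° each way, starting with the right end: right, left, right, left, right. Then I lifted it straight up and levelled it. The job took about 11 s of the 38 s allowed.

**Last checks**
- **Height:** the feet are about 15 mm above the block top, good to about 2 mm. This comes from the tool height and a comparison with the side view.
- **Carried by the gripper alone:** the wrist reads about 4 N, roughly the cap's weight, with almost no torque. The grip is steady at 29.7 mm.
- **Level:** the tool is level to about 0.1°. My edge fits on the cap were noisy. The more reliable ones put its tilt within about 1°, the worst of the rest read 2°, and a few caught other edges and were discarded.
- **Forces:** the largest downward force read at the end of a rocking step was about 13 N, cap weight included, which is less than the block's 17 N. Forces within a step were not recorded.
- **Other parts:** the block and the parts beside it look to be at the same pixels before and after in the side view. The parts further away were only seen in the last overall picture and were not measured.

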